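# Park the foam-roll trolley at the cutting mark

## Robot

A 6-joint arm with a two-finger parallel gripper is mounted at the origin on the work surface. World frame = base frame: x ahead of the robot, y to its left, z up, the work surface at z = 0. Lengths are in mm, angles in rad, forces in N, time in s.
With the tool pointing down it reaches from about 325 to 750 mm from the base axis. Payload 7.6 kg.
Tool frame: the origin (TCP) lies at the very end of the fingers, on their centre line; the grasp point (between the pads) lies 19 mm behind it; z points along the fingers, y is the line along which they close (so a half turn about z gives the same grasp; the last joint's range is limited). The gripper opens to 85 mm and grips with 20 to 120 N. Pads are 22 mm wide; open, the fingers measure 114 mm over their backs; the gripper's body (76 mm by 85 mm) begins 54 mm behind the grasp point. The pads swing forward as they close: fully open they stand 13 mm farther back than shut.
Start: joints at [1.191, 0.052, 1.401, -0, 1.689, -0.07], TCP at [160.039, 500.033, 231.323] pointing down, gripper open.
Joint ranges: [-2.9, 2.9], [-0.91, 2.17], [0.12, 2.37], [-1.06, 4.2], [0.26, 2.73], [-2.93, 2.93]. Speed limits (rad/s): [2.57, 2.57, 3.01, 3.14, 3.14, 3.14].

## Interface

Orientations are given as a 3x3 rotation matrix whose columns are the frame's x, y, z axes.
In Python, from rig import manip, optics, workorder gives the robot as it stands.
- The arm moves only by the tool step_arm, never from a script. Its argument "deltas" is a list of rows, each an object with "delta_pos": the shift along the world's x, y, z in m, a list of three; "delta_rot": the turn, a rotation vector about the world's x, y, z in rad, a list of three. A call has 1 to 8 rows; each row is the pose to reach, as a shift and turn from the pose commanded when the call began; what a row does not reach only later rows make up. A row lasts 1/8 s, in which the tool goes at most 62.5 mm and 10.7 degrees, less where a joint would pass 70% of its speed; a pose out of reach is approached as far as the arm can. A call with a gripper value outside its range is refused whole. "fingers" is the opening, from -1 (shut) to 1 (fully open), set as the call begins (left out, the last holds). The fingers move at their own pace and stop on an object; the grip force is fixed at half the most. Time passes only in rows, so rows that repeat a pose let the fingers close. It gives the time, the measured TCP pose, the force, the opening and the grip force at its end, in the units of the state.
- manip.get_state(): the state, without advancing time (a new reading comes with each control period).
- optics.camera(name): name is "scene" or "side" or "wrist"; returns the picture (420x560x3 uint8, blue, green, red); there is no depth.
- optics.camera_params(name): a dict with "intrinsics" (3x3 intrinsics, pixels), "R" (3x3) and "t" (3): a world point X has camera coordinates R X + t; the wrist camera has in their place "T_tool_cam" (4x4, takes a point from camera to tool coordinates, whose origin is the TCP and whose axes are the flange's). Camera axes: x right, y down, z forward; pixel columns grow to the right and rows downward; lengths in mm; the calibration is good to about 2 mm. A picture is of the moment at which its call begins: read the wrist's pose just before it. camera_params takes no time and is no camera call.
- workorder.close_job(): hands the job in; it is judged then, once.
Trained networks look in the newest picture that a camera, given by its name, has taken for a name from the list of things; names that differ only in an ending like _2 or _b are one class to them, and where a whole thing is asked for, a point or a joint stands for the part that bears it (a point fixed in the world has none). Each returns a list of dicts, best first, with "p" (0 to 1); they miss things now and then, are a little off and sometimes report something else, mostly with a low value. They report only what shows in the picture. A call takes as long as a camera call. They do not tell look-alikes from the thing itself.
- optics.search_frame(target, camera): "centre" ([x, y, z] in mm, in world coordinates, good to about 4 mm: the middle of the surface that is visible of it).
The state is a dict: "time_s": time; "q": joint angles; "qd": joint speeds; "joint_efforts": joint torques, N m; "tcp_pos": TCP position; "tool_rot": TCP orientation; "wrist_force": force on the tool from outside, world axes, zero at the start; "wrist_torque": the same for the moment, N m; "opening": opening from 0.0 (shut) to 1.0 (fully open); "grip_force": force on a finger pad.
Only numpy, scipy, OpenCV 4.12 (cv2) and the standard library are available. Lean on these libraries where they do the work, as an engineer would, in place of code of your own. Each camera call takes 0.05 s, during which the arm holds its last target. There are 200 camera calls.

## Task

Send the heavy, free-running trolley with the two foam rolls along its rail and brake it to a standstill with its red pointer over the green window of the mark plate, without letting it touch the red end stop. Push and brake only with the closed fingers on the two yellow sprung faces of its pocket, touch no other part of the trolley, leave everything else on the bench alone, and finish with the hand clear and the trolley at rest.

Things in the scene. Friction and masses are not known exactly. Their poses are not given: they have to be found in the camera images.
- rail: Grey base plate (275 by 930 mm, 10 mm thick) with two steel shafts, fixed. Origin on the bench below the middle of the line along which the pocket runs. The trolley travels along the rail's own -y axis (to the robot's right); its x points away from the robot and the plate reaches from x = -70 to +205 mm. A red end stop block stands at the right end.
- trolley (a joint): Travel of the trolley in m: 0 at the left end (pocket at rail y = +200 mm), growing along the rail's -y; it meets the red end stop at 0.42. Total moving mass nominally 3.2 kg (2.5 to 4.1 kg); running resistance only about 0.012 N plus 0.15 N per m/s, so it coasts a long way.
- pocket (a point): Centre of the trolley's pocket, 85 mm above the bench, axes parallel to the rail's. The pocket, on the robot's side of the trolley, is open at the top and towards the robot, 190 mm long along y between the two yellow faces; its floor is the bed, top at 47 mm height.
- buffer_ahead (a joint): How far in m the buffer at the right (-y) end of the pocket is pressed: 0 free, at most 0.036. Its yellow face (120 mm across, 54 to 110 mm high above the bench, 6 mm thick, black block 50 mm deep behind it, not to be touched) stands 95 mm from the pocket centre when free; pressed to the right it drives the trolley right. Spring 50 N/m, hardly damped: what bumps it bounces back.
- buffer_behind (a joint): The same for the buffer at the left (+y) end of the pocket, face 95 mm from the pocket centre; pressing it to the left brakes a trolley that runs to the right. Spring 50 N/m.
- bed (a point): Centre of the trolley bed's top, 68 mm along x from the pocket centre, 47 mm above the bench. Not to be touched: the aluminium bed, 410 mm long (y) by 255 mm wide; a blue housing at each end of the pocket (130 mm across, up to 109 mm high); on the far side two black foam rolls, 124 mm across, tops at 85 mm.
- pointer (a point): Tip region of the red pointer tongue (8 mm wide) on the far edge of the trolley bed, 42 mm above the bench; 222 mm along x from the pocket centre, at the same place along the travel.
- window (a point): Centre of the green window (30 mm long along the travel, between two black lines) on a white plate 110 mm long, top 25 mm above the bench, fixed beside the rail; its axes are parallel to the rail's, y along the travel. The pointer passes above it.
- tape_roll: Loose small roll of black foam tape, 110 mm across, 25 mm high, lying between robot and rail on the right; leave alone. Origin at the centre of its underside.
- dispenser: Blue tape dispenser with green tape, 150 by 60 mm, 107 mm high, left of the rail; leave alone. Origin at the centre of its underside.
- carton: Open cardboard carton 200 by 160 mm, 120 mm high, right of the rail; leave alone. Origin at the centre of its underside.
Things that resemble listed ones, but are neither listed nor needed, are in the scene too. There is more than one size of the part that bears window; the job needs the larger.

How it is judged (in metres and radians):
On the way:
1. the trolley stands with its pointer over the green window (y of pointer in the frame of window between -0.015 and 0.015 m and velocity of joint trolley between -0.006 and 0.006 m/s), for 0.5 s.
At the end, for the whole second after the job is handed in: Through the last second the pointer is within 15 mm of the window's centre along the travel (over the green), the trolley is slower than 6 mm/s and the hand touches nothing (all of step 1).
It fails at once if the trolley reaches the red end stop (value of joint trolley above 0.416 m).
It fails at once if the robot touches the trolley elsewhere than on the yellow faces (contact force between any of the fingers, the arm and trolley_c4 above 0.8 N or contact force between any of the fingers, the arm and trolley_c5 above 0.8 N or contact force between any of the fingers, the arm and trolley_c6 above 0.8 N or contact force between any of the fingers, the arm and trolley_c7 above 0.8 N or contact force between any of the fingers, the arm and trolley_c8 above 0.8 N or contact force between any of the fingers, the arm and trolley_c9 above 0.8 N or contact force between any of the fingers, the arm and buffer_ahead_c1 above 0.8 N or contact force between any of the fingers, the arm and buffer_behind_c1 above 0.8 N).
It fails at once if a bystander is moved by more than 20 mm (distance of any of tape_roll, dispenser, carton from where it was at the start of the episode above 0.02 m).
It also fails if it takes over 34 s, if anything falls off the work surface, if the arm or the gripper's body presses on something with over 40 N, if the wrist force passes 120 N, or if a joint passes its speed limit or range.

## Working session

There is one attempt and no reset: what is moved stays moved. The work goes in short steps, Python scripts to look and compute and a tool call to move; the robot and the scene stay as the last step left them, time stands still between calls to the robot, and variables do not carry over. Pictures are saved under pics/ and viewed, at most 10 in all, crops included, and the job is handed in when it is done.

Besides the shell and the picture viewer there is one more tool, called after ">>>" by a JSON object that holds its "method" and its "body", one argument or row to a line. step_arm: Moves the arm, as the interface text tells. Its arguments: {"type":"object","properties":{"deltas":{"type":"array"},"fingers":{"type":"number"}},"required":["deltas"]}

```bash
ls; mkdir -p pics; python3 - <<'E'
from rig import manip, optics
import cv2, numpy as np
s=manip.get_state(); print(s['time_s'],s['tcp_pos'],s['opening'])
for c in ("scene","side"):
    im=optics.camera(c); cv2.imwrite(f"pics/{c}0.png",im)
    p=optics.camera_params(c); print(c,p)
    for t in ("trolley","pocket","pointer","window","rail","buffer_ahead","buffer_behind") :
        print(c,t,[(np.round(d['centre']),round(d['p'],2)) for d in optics.search_frame(t,c)][:4])
E
```

```text
pics
0.0 [159.93352249 499.71452876 230.45567377] 0.9994173013083913
scene {'intrinsics': array([[405.62254142,   0.        , 272.65502296],
       [  0.        , 405.62254142, 213.67774877],
       [  0.        ,   0.        ,   1.        ]]), 'R': array([[ 0.88653199,  0.46213137, -0.02226289],
       [ 0.25856822, -0.53477988, -0.80445817],
       [-0.3836711 ,  0.70742143, -0.59359196]]), 't': array([-464.57014015,  -86.92534243, 1596.32645964])}
scene trolley [(array([575.,  76.,  79.]), 0.84)]
scene pocket [(array([572.,  78.,  84.]), 0.89)]
scene pointer [(array([573.,  77.,  78.]), 0.79)]
scene window [(array([768., -97.,  22.]), 0.85), (array([ 833., -217.,   18.]), 0.64), (array([ 284., -312.,   26.]), 0.17)]
scene rail [(array([ 606., -133.,   22.]), 0.64)]
scene buffer_ahead [(array([522.,  18., 111.]), 0.65)]
scene buffer_behind [(array([497., 244.,  96.]), 0.91)]
side {'intrinsics': array([[443.06968945,   0.        , 278.97386033],
       [  0.        , 443.06968945, 216.68458354],
       [  0.        ,   0.        ,   1.        ]]), 'R': array([[-0.67957031, -0.73360005, -0.00389259],
       [-0.50544489,  0.47205135, -0.72228317],
       [ 0.53170448, -0.48887471, -0.69158648]]), 't': array([ 378.93320178,  347.48556795, 1530.89093305])}
side trolley [(array([601.,  81.,  94.]), 0.92)]
side pocket [(array([598.,  80.,  87.]), 0.83)]
side pointer [(array([598.,  84.,  83.]), 0.76), (array([586.,  35.,  34.]), 0.41)]
side window [(array([759., -76.,  25.]), 0.77), (array([ 824., -201.,   13.]), 0.68)]
side rail [(array([586.,  38.,  33.]), 0.95)]
side buffer_ahead [(array([511.,  32., 111.]), 0.66)]
side buffer_behind []
```

```bash
python3 - <<'E'
import cv2
for c in ("scene","side"):
    im=cv2.imread(f"pics/{c}0.png"); cv2.imwrite(f"pics/{c}0b.png",cv2.resize(im,(800,600),interpolation=cv2.INTER_CUBIC))
E
```

```text
(no output)
```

View pics/scene0b.png

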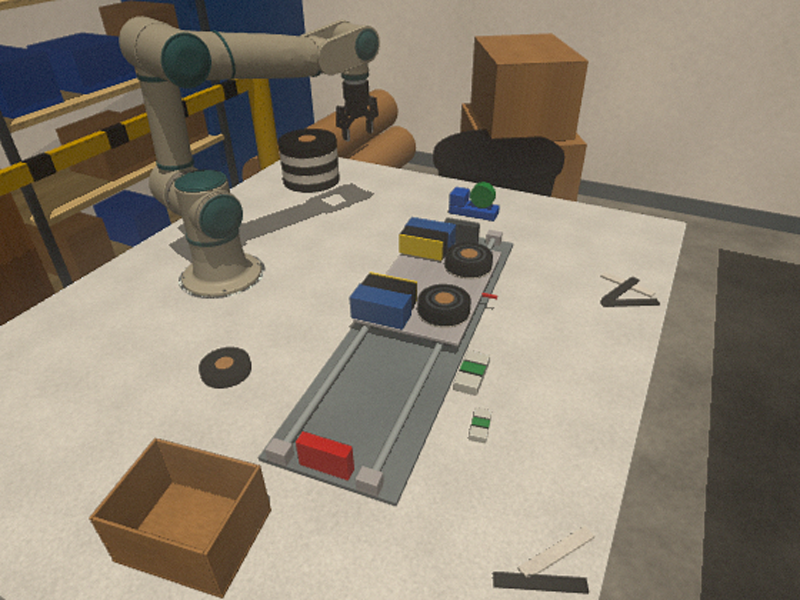

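View pics/side0b.png

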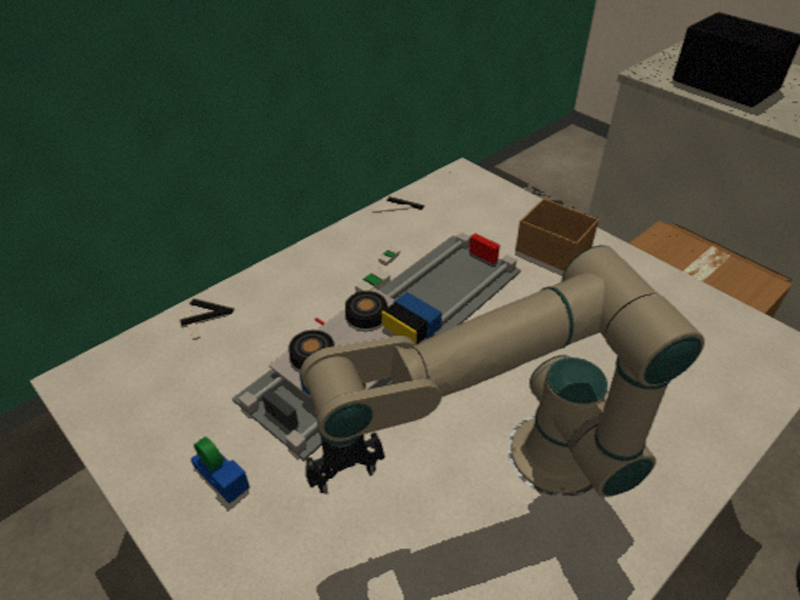

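The scene view shows the trolley at the left, with its red pointer near (490,296) in the scaled picture. The large window is at (473,369), the smaller look-alike at (481,425) and the red stop at (325,455). In the side view the arm hides part of the trolley. Next I measure by colour.

```bash
cat > h.py <<'E'
import cv2, numpy as np
from rig import manip, optics
def ray(p,uv,z):
    K,R,t=p['intrinsics'],p['R'],p['t']
    d=R.T@np.linalg.solve(K,[uv[0],uv[1],1.]); c=-R.T@t
    return c+d*(z-c[2])/d[2]
def proj(p,X):
    c=p['R']@np.asarray(X,float)+p['t']; u=p['intrinsics']@c; return u[:2]/u[2]
def blobs(im,lo,hi,amin=4):
    h=cv2.cvtColor(im,cv2.COLOR_BGR2HSV); m=cv2.inRange(h,lo,hi)
    if lo[0]==0: m|=cv2.inRange(h,(172,lo[1],lo[2]),(180,255,255))
    n,l,st,ce=cv2.connectedComponentsWithStats(m)
    return [(ce[i].round(2),st[i].tolist()) for i in range(1,n) if st[i][4]>=amin]
E
python3 - <<'E'
from h import *
for c in ("scene","side"):
    im=cv2.imread(f"pics/{c}0.png"); p=optics.camera_params(c)
    for nm,lo,hi,z in (("green",(45,100,40),(80,255,255),25),("red",(0,150,80),(6,255,255),42),("yellow",(20,150,80),(32,255,255),82)):
        for ce,st in blobs(im,lo,hi,6):
            if 100<ce[1]<400 and st[4]<3000: print(c,nm,ce,st,ray(p,ce,z).round(1))
p=optics.camera_params("scene")
for n,uv in dict(BL=(260,458),BR=(397,503),TR=(512,243)).items(): print(n,ray(p,np.array(uv)*.7,10).round(1))
s=manip.get_state(); print(s['tool_rot'].round(3)if hasattr(s['tool_rot'],'round') else s['tool_rot'], s['wrist_force'])
E
```

```text
scene green [337.87 135.68] [329, 127, 18, 18, 222] [493.1 722.7  25. ]
scene green [330.85 256.96] [323, 253, 17, 9, 101] [764.4 -76.8  25. ]
scene green [336.3  295.04] [331, 292, 12, 7, 56] [ 832.8 -214.    25. ]
scene red [342.12 206.62] [338, 205, 10, 4, 24] [712.5 164.8  42. ]
scene red [227.14 318.23] [207, 302, 41, 34, 886] [ 616.3 -425.9   42. ]
scene yellow [ 55.26 104.71] [32, 91, 45, 29, 642] [-947.4  335.2   82. ]
scene yellow [  9.79 123.99] [0, 113, 24, 24, 371] [-940.2   68.6   82. ]
scene yellow [294.58 172.53] [280, 164, 30, 18, 403] [492.9 242.7  82. ]
scene yellow [263.5  191.62] [260, 191, 8, 2, 8] [449.6  76.9  82. ]
scene yellow [280.69 195.  ] [269, 193, 23, 6, 32] [513.8  83.9  82. ]
side green [272.17 177.39] [269, 176, 7, 4, 18] [ 822.3 -202.5   25. ]
side green [260.62 195.44] [255, 192, 12, 8, 52] [763.  -79.8  25. ]
side green [145.78 317.04] [136, 306, 20, 23, 261] [555.2 619.3  25. ]
side red [339.26 168.9 ] [329, 164, 20, 11, 91] [ 639.4 -459.3   42. ]
side red [223.33 224.58] [221, 223, 6, 4, 12] [715.4 162.2  42. ]
side yellow [278.28 228.32] [267, 218, 25, 23, 233] [517.9  40.1  82. ]
BL [ 496.8 -465.1   10. ]
BR [ 766.5 -437.    10. ]
TR [671.6 483.6  10. ]
[[-0.952  0.305  0.   ]
 [ 0.305  0.952  0.   ]
 [-0.     0.    -1.   ]] [-0.06626544  0.96782648 -0.46325113]
```

>>> {"method": "step_arm", "body": {
  "deltas": [
    {"delta_pos": [0.043,-0.045,-0.006],"delta_rot": [0,0,-0.145]},
    {"delta_pos": [0.086,-0.09,-0.012],"delta_rot": [0,0,-0.29]},
    {"delta_pos": [0.129,-0.134,-0.018],"delta_rot": [0,0,-0.435]},
    {"delta_pos": [0.172,-0.179,-0.025],"delta_rot": [0,0,-0.58]},
    {"delta_pos": [0.215,-0.223,-0.031],"delta_rot": [0,0,-0.725]},
    {"delta_pos": [0.258,-0.268,-0.037],"delta_rot": [0,0,-0.87]},
    {"delta_pos": [0.301,-0.312,-0.043],"delta_rot": [0,0,-1.015]},
    {"delta_pos": [0.342,-0.357,-0.05],"delta_rot": [0,0,-1.157]}
  ],
  "fingers": -1
}}

```text
time_s: 1.8
tcp_pos: [503.3, 141.4, 181.4]
tool_rot: [[-0.099, 0.995, 0.001], [0.995, 0.099, 0.0], [0.0, 0.001, -1.0]]
wrist_force: [0.0, 0.9, -0.1]
opening: -0.004
grip_force: 0.0
```

```bash
python3 - <<'E'
from h import *
a=optics.camera("scene"); b=optics.camera("wrist")
p=optics.camera_params("scene")
for ce,st in blobs(a,(0,150,80),(6,255,255),6): print(ce,st,ray(p,ce,42).round(1))
cv2.imwrite("pics/m1.png",np.hstack([cv2.resize(a[100:400,180:460],(400,430)),cv2.resize(b,(400,430))]))
E
```

```text
[342.45 206.59] [338, 205, 10, 4, 22] [713.4 165.4  42. ]
[227.15 318.23] [207, 302, 41, 34, 886] [ 616.3 -425.9   42. ]
```

View pics/m1.png

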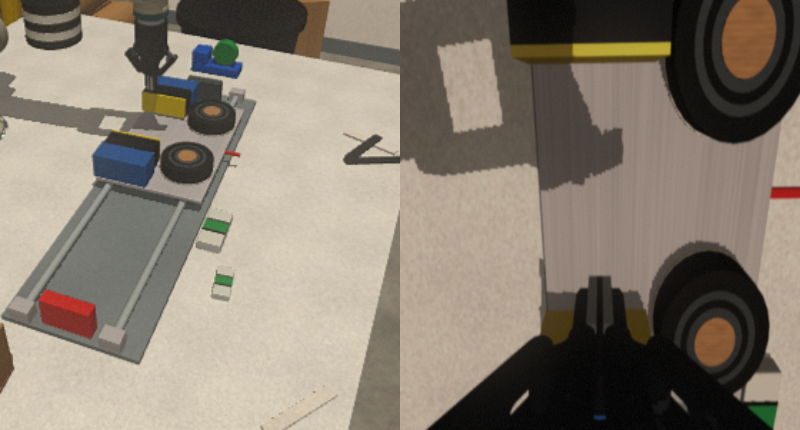

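The left half shows the closed hand above the pocket. In the right half (wrist view), image-down is the travel direction. The behind face's edge is at about y=50, the ahead face at the bottom, and the pointer at (787,192).

```bash
cat >> h.py <<'E'
O=np.array([518.6,4.6]); RX=np.array([.9947,.1027]); RY=np.array([-.1027,.9947])
def rail(X): d=np.asarray(X)[:2]-O; return np.round([d@RX,d@RY],1)
def wparams(s):
    p=dict(optics.camera_params("wrist")); T=p['T_tool_cam']; Rt=np.array(s['tool_rot']); 
    Rwc=Rt@T[:3,:3]; c=np.array(s['tcp_pos'])+Rt@T[:3,3]
    p['R']=Rwc.T; p['t']=-Rwc.T@c; return p
E
python3 - <<'E'
from h import *
s=manip.get_state(); p=wparams(s); print(s['time_s'],rail(s['tcp_pos']), p['T_tool_cam'].round(2).tolist())
f=lambda x,y:((x-400)*1.4,y*420/430)
for n,u,z in (("behind top edge far",(590,42),110),("behind inner edge",(590,59),110),("ptr",(787,192),42),("face L",(510,50),110),("face R",(670,50),110),("ahead L bottom",(542,310),110),("ahead R bottom",(650,310),110)):
    print(n,rail(ray(p,f(*u),z)))
E
```

```text
1.9 [ -0.5 134.9] [[-0.0, -0.95, -0.33, 82.4], [1.0, -0.0, 0.0, -0.09], [-0.0, -0.33, 0.95, -142.05], [0.0, 0.0, 0.0, 1.0]]
behind top edge far [ -6.9 241.3]
behind inner edge [ -7.1 233.2]
ptr [208.5 141.2]
face L [-66.9 238. ]
face R [ 52.9 237.1]
ahead L bottom [-55.6  80.8]
ahead R bottom [46.7 80.1]
```

>>> {"method": "step_arm", "body": {
  "deltas": [
    {"delta_pos": [-0.002,0,-0.045],"delta_rot": [0,0,0]},
    {"delta_pos": [-0.004,0,-0.09],"delta_rot": [0,0,0]},
    {"delta_pos": [-0.006,0,-0.111],"delta_rot": [0,0,0]},
    {"delta_pos": [-0.004,-0.02,-0.111],"delta_rot": [0,0,0]},
    {"delta_pos": [-0.002,-0.04,-0.111],"delta_rot": [0,0,0]},
    {"delta_pos": [-0.0005,-0.055,-0.111],"delta_rot": [0,0,0]},
    {"delta_pos": [0.0005,-0.062,-0.111],"delta_rot": [0,0,0]},
    {"delta_pos": [0.001,-0.067,-0.111],"delta_rot": [0,0,0]}
  ]
}}

```text
time_s: 2.9
tcp_pos: [503.1, 76.0, 70.4]
tool_rot: [[-0.104, 0.995, 0.0], [0.995, 0.104, 0.0], [0.0, 0.0, -1.0]]
wrist_force: [0.1, -0.5, -0.0]
opening: -0.001
grip_force: 0.0
```

>>> {"method": "step_arm", "body": {
  "deltas": [
    {"delta_pos": [0.0005,-0.005,0],"delta_rot": [0,0,0]},
    {"delta_pos": [0.001,-0.01,0],"delta_rot": [0,0,0]},
    {"delta_pos": [0.0015,-0.015,0],"delta_rot": [0,0,0]},
    {"delta_pos": [0.002,-0.02,0],"delta_rot": [0,0,0]}
  ]
}}

```text
time_s: 3.4
tcp_pos: [505.1, 55.8, 70.3]
tool_rot: [[-0.104, 0.995, 0.0], [0.995, 0.104, 0.0], [0.0, 0.0, -1.0]]
wrist_force: [0.6, 0.6, 0.6]
opening: 0.003
grip_force: 0.0
```

>>> {"method": "step_arm", "body": {
  "deltas": [
    {"delta_pos": [0.0005,-0.005,0],"delta_rot": [0,0,0]},
    {"delta_pos": [0.001,-0.01,0],"delta_rot": [0,0,0]},
    {"delta_pos": [0.0015,-0.015,0],"delta_rot": [0,0,0]},
    {"delta_pos": [0.002,-0.02,0],"delta_rot": [0,0,0]},
    {"delta_pos": [0.0025,-0.025,0],"delta_rot": [0,0,0]}
  ]
}}

```text
time_s: 4.03
tcp_pos: [507.6, 30.7, 70.3]
tool_rot: [[-0.104, 0.995, 0.0], [0.995, 0.104, -0.0], [-0.0, 0.0, -1.0]]
wrist_force: [-0.3, 0.3, -0.5]
opening: -0.001
grip_force: 0.0
```

```bash
cat > look.py <<'E'
from h import *
p=optics.camera_params("scene"); ps=optics.camera_params("side")
def look():
    s=manip.get_state(); r=[round(s['time_s'],2),rail(s['tcp_pos']).tolist()]
    for c,pp in(("scene",p),):
        im=optics.camera(c)
        b=[(ce,st) for ce,st in blobs(im,(0,150,80),(6,255,255),4) if st[4]<200 and 320>ce[1]>150 and ce[0]>270]
        r+=[c]+[(rail(ray(pp,ce,42)).tolist(),st[4]) for ce,st in b]
    r+=[np.round(s['wrist_force'],2).tolist()]
    print(*r)
if __name__=="__main__": look()
E
python3 look.py
```

```text
4.03 [-8.3, 27.0] scene ([208.9, 113.9], 22) [-0.26, 0.35, -0.52]
```

>>> {"method": "step_arm", "body": {
  "deltas": [
    {"delta_pos": [0.0004,-0.004,0],"delta_rot": [0,0,0]},
    {"delta_pos": [0.0005,-0.005,0],"delta_rot": [0,0,0]}
  ]
}}

```text
time_s: 4.32
tcp_pos: [508.1, 25.8, 70.3]
tool_rot: [[-0.104, 0.995, 0.0], [0.995, 0.104, -0.0], [-0.0, 0.0, -1.0]]
wrist_force: [-0.0, 0.5, 0.2]
opening: 0.001
grip_force: 0.0
```

```bash
python3 look.py
```

```text
4.33 [-8.3, 22.2] scene ([208.5, 90.5], 21) [-0.04, 0.55, 0.17]
```

>>> {"method": "step_arm", "body": {
  "deltas": [
    {"delta_pos": [0,0,0],"delta_rot": [0,0,0]},
    {"delta_pos": [0,0,0],"delta_rot": [0,0,0]},
    {"delta_pos": [0,0,0],"delta_rot": [0,0,0]},
    {"delta_pos": [0,0,0],"delta_rot": [0,0,0]}
  ]
}}

```text
time_s: 4.88
tcp_pos: [508.0, 26.1, 70.3]
tool_rot: [[-0.104, 0.995, 0.0], [0.995, 0.104, 0.0], [0.0, 0.0, -1.0]]
wrist_force: [-0.1, 1.0, 0.1]
opening: 0.003
grip_force: 0.0
```

```bash
python3 look.py
```

```text
4.88 [-8.3, 22.5] scene ([208.2, 51.8], 26) [-0.1, 1.05, 0.14]
```

>>> {"method": "step_arm", "body": {
  "deltas": [
    {"delta_pos": [0,0,0],"delta_rot": [0,0,0]},
    {"delta_pos": [0,0,0],"delta_rot": [0,0,0]},
    {"delta_pos": [0,0,0],"delta_rot": [0,0,0]},
    {"delta_pos": [0,0,0],"delta_rot": [0,0,0]},
    {"delta_pos": [0,0,0],"delta_rot": [0,0,0]},
    {"delta_pos": [0,0,0],"delta_rot": [0,0,0]},
    {"delta_pos": [0,0,0],"delta_rot": [0,0,0]}
  ]
}}

```text
time_s: 5.8
tcp_pos: [508.0, 26.0, 70.3]
tool_rot: [[-0.104, 0.995, 0.0], [0.995, 0.104, 0.0], [0.0, 0.0, -1.0]]
wrist_force: [-0.3, 0.4, -0.2]
opening: 0.006
grip_force: 0.0
```

```bash
python3 look.py
```

```text
5.8 [-8.3, 22.4] scene ([209.2, -9.7], 30) [-0.25, 0.36, -0.22]
```

>>> {"method": "step_arm", "body": {
  "deltas": [
    {"delta_pos": [0,0,0],"delta_rot": [0,0,0]},
    {"delta_pos": [0,0,0],"delta_rot": [0,0,0]},
    {"delta_pos": [0,0,0],"delta_rot": [0,0,0]},
    {"delta_pos": [0.0004,-0.0036,0],"delta_rot": [0,0,0]},
    {"delta_pos": [0.0007,-0.0072,0],"delta_rot": [0,0,0]},
    {"delta_pos": [0.0011,-0.0108,0],"delta_rot": [0,0,0]}
  ]
}}

```text
time_s: 6.6
tcp_pos: [509.2, 14.9, 70.3]
tool_rot: [[-0.104, 0.995, 0.0], [0.995, 0.104, -0.0], [-0.0, 0.0, -1.0]]
wrist_force: [0.0, 0.7, 0.5]
opening: 0.003
grip_force: 0.0
```

```bash
python3 look.py
```

```text
6.6 [-8.3, 11.2] scene ([208.9, -56.8], 30) [0.03, 0.72, 0.53]
```

>>> {"method": "step_arm", "body": {
  "deltas": [
    {"delta_pos": [0.0004,-0.0035,0],"delta_rot": [0,0,0]},
    {"delta_pos": [0.0007,-0.007,0],"delta_rot": [0,0,0]},
    {"delta_pos": [0.0011,-0.0105,0],"delta_rot": [0,0,0]},
    {"delta_pos": [0.0014,-0.014,0],"delta_rot": [0,0,0]},
    {"delta_pos": [0.0018,-0.0175,0],"delta_rot": [0,0,0]},
    {"delta_pos": [0.0022,-0.021,0],"delta_rot": [0,0,0]},
    {"delta_pos": [0.0025,-0.0245,0],"delta_rot": [0,0,0]},
    {"delta_pos": [0.0029,-0.028,0],"delta_rot": [0,0,0]}
  ]
}}

```text
time_s: 7.65
tcp_pos: [512.1, -13.0, 70.3]
tool_rot: [[-0.104, 0.995, 0.0], [0.995, 0.104, 0.0], [0.0, 0.0, -1.0]]
wrist_force: [-0.3, 0.1, -0.5]
opening: -0.001
grip_force: 0.0
```

```bash
python3 look.py
```

```text
7.65 [-8.3, -16.8] scene ([208.8, -100.9], 29) [-0.28, 0.15, -0.46]
```

>>> {"method": "step_arm", "body": {
  "deltas": [
    {"delta_pos": [0.0004,-0.0035,0],"delta_rot": [0,0,0]},
    {"delta_pos": [0.0007,-0.007,0],"delta_rot": [0,0,0]},
    {"delta_pos": [0.0014,-0.014,0],"delta_rot": [0,0,0]}
  ]
}}

```text
time_s: 8.07
tcp_pos: [513.5, -27.0, 70.3]
tool_rot: [[-0.104, 0.995, 0.0], [0.995, 0.104, 0.0], [0.0, 0.0, -1.0]]
wrist_force: [-0.6, -0.0, -0.5]
opening: 0.004
grip_force: 0.0
```

```bash
python3 look.py
```

```text
8.07 [-8.4, -30.9] scene ([208.9, -101.9], 30) [-0.59, -0.01, -0.54]
```

>>> {"method": "step_arm", "body": {
  "deltas": [
    {"delta_pos": [0,0,0],"delta_rot": [0,0,0]},
    {"delta_pos": [0,0,0],"delta_rot": [0,0,0]},
    {"delta_pos": [0,0,0],"delta_rot": [0,0,0]},
    {"delta_pos": [0,0,0],"delta_rot": [0,0,0]}
  ]
}}

```text
time_s: 8.62
tcp_pos: [513.4, -26.6, 70.3]
tool_rot: [[-0.104, 0.995, 0.0], [0.995, 0.104, 0.0], [0.0, 0.0, -1.0]]
wrist_force: [0.9, -0.3, -0.4]
opening: 0.0
grip_force: 0.0
```

```bash
python3 look.py
```

```text
8.62 [-8.4, -30.5] scene ([209.2, -102.2], 29) [0.87, -0.28, -0.38]
```

>>> {"method": "step_arm", "body": {
  "deltas": [
    {"delta_pos": [0.002,-0.02,0],"delta_rot": [0,0,0]},
    {"delta_pos": [0.005,-0.05,0.01],"delta_rot": [0,0,0]},
    {"delta_pos": [0.007,-0.07,0.05],"delta_rot": [0,0,0]},
    {"delta_pos": [0.007,-0.07,0.1],"delta_rot": [0,0,0]},
    {"delta_pos": [0.007,-0.07,0.13],"delta_rot": [0,0,0]},
    {"delta_pos": [0.007,-0.07,0.13],"delta_rot": [0,0,0]}
  ]
}}

```text
time_s: 9.43
tcp_pos: [521.6, -97.1, 203.2]
tool_rot: [[-0.104, 0.995, 0.006], [0.995, 0.104, -0.001], [-0.002, 0.005, -1.0]]
wrist_force: [0.1, -0.9, -1.2]
opening: -0.003
grip_force: 0.0
```

```bash
python3 look.py; python3 - <<'E'
from h import *
for c in("scene","side"):
    p=optics.camera_params(c); im=optics.camera(c); cv2.imwrite(f"pics/e_{c}.png",im)
    for nm,lo,hi,z in (("green",(45,100,40),(80,255,255),25),("red",(0,150,80),(6,255,255),42)):
        for ce,st in blobs(im,lo,hi,4):
            X=rail(ray(p,ce,z))
            if -250<X[1]<100 and X[0]>150: print(c,nm,st,X)
a,b=cv2.imread("pics/e_scene.png"),cv2.imread("pics/e_side.png")
cv2.imwrite("pics/e.png",np.hstack([cv2.resize(a[200:320,260:380],(400,400),interpolation=2),cv2.resize(b[150:250,220:320],(400,400),interpolation=2)]))
E
python3 look.py
```

```text
9.43 [-7.5, -101.4] scene ([209.1, -102.3], 30) [0.06, -0.86, -1.17]
scene green [322, 254, 18, 8, 93] [ 237.4 -107.4]
scene green [331, 292, 12, 7, 55] [ 289.9 -249.6]
scene red [318, 248, 11, 5, 29] [ 209.2 -102.2]
side green [269, 176, 7, 4, 19] [ 281.1 -237.7]
side green [255, 192, 10, 8, 38] [ 238.3 -105.4]
side red [262, 193, 5, 5, 11] [ 211.5 -107. ]
9.57 [-9.1, -100.7] scene ([209.1, -102.3], 30) [-0.03, -0.08, -0.54]
```

View pics/e.png

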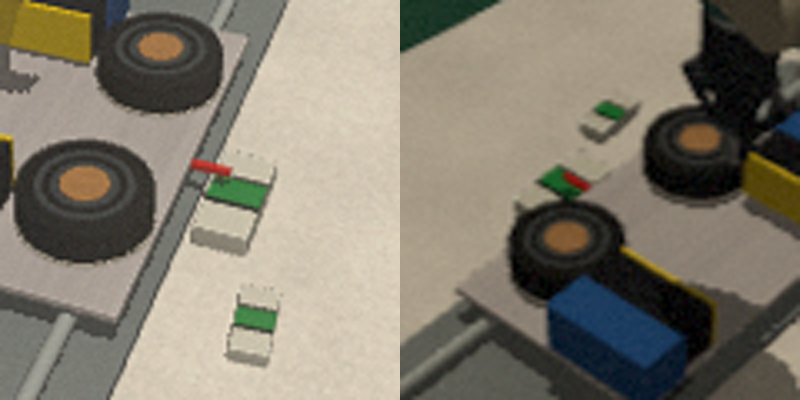

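The pointer stands over the green window in both views, about 2–4 mm short of its centre. The trolley is at rest and the hand is clear.

```bash
python3 -c "
from rig import workorder; print(workorder.close_job())"
```

```text
the job is handed in; nothing more can be done
None
```

The trolley stands at rest with its pointer over the large green window, about 2–4 mm short of centre by the cameras. The hand is clear and the job is handed in at about 9.6 s; no verdict came back.

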